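Push the purple sample rack home into the loading deck's corner stop

ROBOT

A 6-joint arm with a two-finger parallel gripper is mounted at the origin on the work surface. World frame = base frame: x ahead of the robot, y to its left, z up, the work surface at z = 0. Lengths are in m, angles in rad, forces in N, time in s.
With the tool pointing down it reaches from about 0.325 to 0.775 m from the base axis. Payload 5.5 kg.
Tool frame: the origin (TCP) lies between the finger pads; the fingertips stand 17 mm ahead of it and the grasp point (between the pads) lies 2 mm behind it; z points along the fingers, y is the line along which they close (so a half turn about z gives the same grasp; the last joint's range is limited). The gripper opens to 85 mm and grips with 20 to 120 N. Pads are 22 mm wide; open, the fingers measure 114 mm over their backs; the gripper's body (76 mm by 85 mm) begins 54 mm behind the grasp point. The pads swing forward as they close: fully open they stand 13 mm farther back than shut.
Start: joints at [1.125, 0.091, 1.231, -0, 1.82, -0.057], TCP at [0.227, 0.555, 0.248] pointing down, gripper open.
Joint ranges: [-2.87, 2.87], [-0.86, 2.18], [0.17, 2.46], [-1.51, 4.65], [0.06, 2.69], [-2.65, 2.65]. Speed limits (rad/s): [2.57, 2.57, 3.01, 3.14, 3.14, 3.14].

INTERFACE

Orientations are given as a unit quaternion [x, y, z, w].
In Python, from rig import move_to, servo_line, set_joints, set_gripper, hold, ik, read_state, camera, IKError, close_job gives the robot as it stands. Calls block until the motion is done:
- move_to(position, orientation): joint-space move of the TCP to a pose.
- servo_line(position, ori=None, speed=0.15, contact_N=None): straight line of the TCP; ori=None keeps the orientation; speed is the mean speed in m/s. With contact_N (N) it stops when the force on the tool has changed by that much, and returns True; else False.
- set_joints(angles): joint-space move.
- set_gripper(opening): opening from 0.0 (shut) to 1.0 (fully open); the grip force is fixed at half the most; returns when the fingers have stopped.
- hold(seconds).
- ik(position, orientation): joint angles nearest the present ones, or None.
- read_state(): the state.
- camera(name): name is "scene" or "top" or "wrist"; returns a dict with "pixels" (384x512x3 uint8, blue, green, red), "fx", "fy", "cx", "cy" (pixels), "world_from_camera" (4x4, takes a point from camera to world coordinates). Camera axes: x right, y down, z forward; pixel columns grow to the right and rows downward; lengths in m; the calibration is good to about 2 mm. A picture is of the moment at which its call begins. There is no depth.
A pose or a line that the arm cannot do raises IKError and nothing moves.
- close_job(): hands the job in; it is judged then, once.
The state is a dict: "time_s": time; "q": joint angles; "joint_velocities": joint speeds; "tau": joint torques, N m; "position": TCP position; "tcp_rot": TCP orientation; "force": force on the tool from outside, world axes, zero at the start; "moment": the same for the moment, N m; "grip_width": opening from 0.0 (shut) to 1.0 (fully open); "grip_force": force on a finger pad.
Only numpy, scipy, OpenCV 4.12 (cv2) and the standard library are available. Lean on these libraries where they do the work, as an engineer would, in place of code of your own. Each camera call takes 0.05 s, during which the arm holds its last target. There are 200 camera calls.

TASK

With the fingertips, push the purple sample rack along the black loading deck until it sits square and snug against both beige rails, in the corner where they meet. Slide it steadily, flat on the deck the whole way, without lifting it or knocking it along, and leave the orange rack, the bottle and the jar where they are.

Things in the scene. Friction and masses are not known exactly. Their poses are not given: they have to be found in the camera images.
- rack: purple sample rack, loose, 0.15 to 0.3 kg: white block 85 (its x) by 127 (its y) by 30 mm high, upright sides, topped by a purple block 77 by 119 (top 48 above the underside) dotted with dark wells. Origin: centre of the underside, z up. Starts on the deck clear of the rails, turned up to 0.3 rad from the deck; in place its x and y lie along the deck's.
- deck: loading deck, fixed, turned up to 0.25 rad: flat black plate 300 (its x) by 380 (its y) by 12 mm thick. Origin: centre of its underside, on the bench. Two rigid straight beige rails, 15 wide, 18 high above the plate, make a corner stop at its far left (+x, +y). Two thin white painted lines mark the near and right edges of the rack's place.
- home (a point): point on the deck's top surface, at deck (67.5, 86.5, 12) mm: where the rack's origin lies when the rack touches both rails. Axes as the deck's.
- far_rail (a point): on the deck's top at the foot of the far rail's stop face, deck (110, 22.5, 12) mm; the face looks to deck -x and runs along deck y, from y -120 to +165. Axes as the deck's.
- left_rail (a point): on the deck's top at the foot of the left rail's stop face, deck (45, 150, 12) mm; the face looks to deck -y and runs along deck x, from x -20 to +110. Axes as the deck's.
- spare_rack: bystander: rack of the same shape and size with an orange top, loose on the bench beside the deck, to its left or right. Origin: centre of the underside.
- bottle: bystander: white bottle with a blue cap, 60 diameter, 120 mm high, loose on the bench at the other side of the deck. Origin: centre of the underside.
- jar: bystander: small amber jar with a red cap, 38 diameter, 50 mm high, loose on the deck's near right corner. Origin: centre of the underside.
Things that resemble listed ones, but are neither listed nor needed, are in the scene too. What is shaped like the rack but green is not meant.

How it is judged:
By the outcome, as a careful person would: the job done as asked, in the order asked, and still so for the second after the job is handed in, with the robot touching nothing.
It also fails if it takes over 64 s, if anything falls off the work surface, if the arm or the gripper's body presses on something with over 40 N, if the wrist force passes 120 N, or if a joint passes its speed limit or range.

## Working session

There is one attempt and no reset: what is moved stays moved. The work goes in short steps, each a Python script; the robot and the scene stay as the last script left them, time stands still between calls to the robot, and variables do not carry over. Pictures are saved under pics/ and viewed, at most 10 in all, crops included, and the job is handed in when it is done.

```bash
mkdir -p pics; ls; python3 - <<'E'
from rig import *
import cv2
for n in ("top","scene"):
    c=camera(n); cv2.imwrite(f"pics/{n}1.png",c["pixels"])
    print(n,c["fx"],c["fy"],c["cx"],c["cy"],c["world_from_camera"].round(4) if hasattr(c["world_from_camera"],'round') else c["world_from_camera"])
s=read_state();print(s)
E
```

```text
pics
top 358.22027792981277 358.22027792981277 254.11134702169218 200.31493089818179 [[ 0.0132 -0.9923  0.1229  0.4361]
 [-0.9998 -0.0113  0.016  -0.0078]
 [-0.0145 -0.123  -0.9923  0.9293]
 [ 0.      0.      0.      1.    ]]
scene 418.69773741768523 418.69773741768523 254.46730381581617 190.73981170581663 [[ 2.4820e-01  6.7550e-01 -6.9430e-01  1.2154e+00]
 [ 9.6870e-01 -1.7350e-01  1.7750e-01 -1.7600e-01]
 [-6.0000e-04 -7.1670e-01 -6.9740e-01  7.4480e-01]
 [ 0.0000e+00  0.0000e+00  0.0000e+00  1.0000e+00]]
{'time_s': 0.1, 'q': array([ 1.12527893e+00,  9.17749362e-02,  1.23178204e+00,  2.62799229e-05,
        1.81980795e+00, -5.67048680e-02]), 'joint_velocities': array([ 5.96920858e-04, -2.15383878e-04, -2.11059910e-03, -6.22433268e-04,
        5.91221193e-04,  6.78220105e-05]), 'tau': array([ 3.31403447e-03, -4.60214853e+01, -4.19220114e+01, -5.54091173e-06,
        1.05406353e-02, -2.15079734e-05]), 'position': array([0.22735124, 0.55500917, 0.24725973]), 'tcp_rot': array([ 1.93180778e-01,  9.81162780e-01, -8.55178689e-04, -2.32525396e-04]), 'force': array([ 0.65503375, -0.01341365,  0.0599284 ]), 'moment': array([-0.00152613, -0.03915506,  0.05108433]), 'grip_force': 0.0, 'grip_width': 1.0000417500586025}
```

View pics/top1.png

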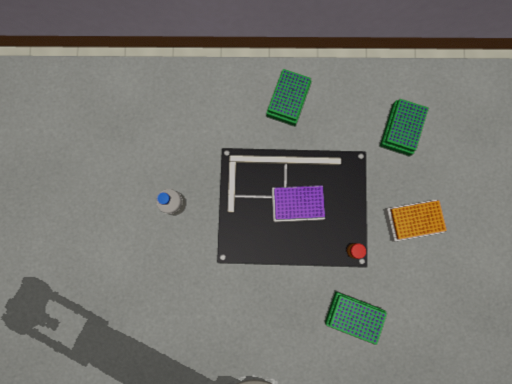

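View pics/scene1.png

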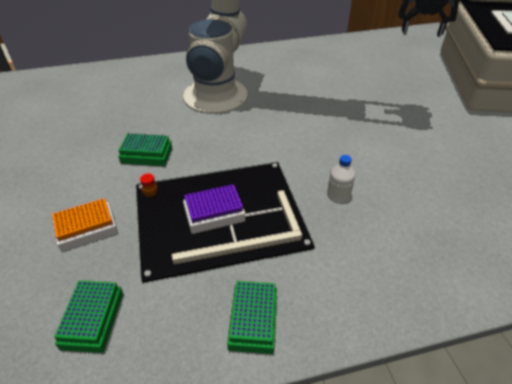

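The top view shows the deck spanning about (219–367, 149–267), with rails along its top and left edges. The purple rack is at (299,203), the orange spare at (417,220), the bottle at (168,201) and the jar at (358,251). There are green look-alikes at (289,97), (405,127) and (356,317). The only purple-topped rack, and the one on the deck, is at (299,203), so that is the target. I'll confirm it in an enlarged crop.

```bash
python3 - <<'E'
import cv2
a=cv2.imread("pics/top1.png")[143:273,212:374]
cv2.imwrite("pics/crop1.png",cv2.resize(a,None,fx=4.6,fy=4.6,interpolation=cv2.INTER_CUBIC))
E
```

```text
(no output)
```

View pics/crop1.png

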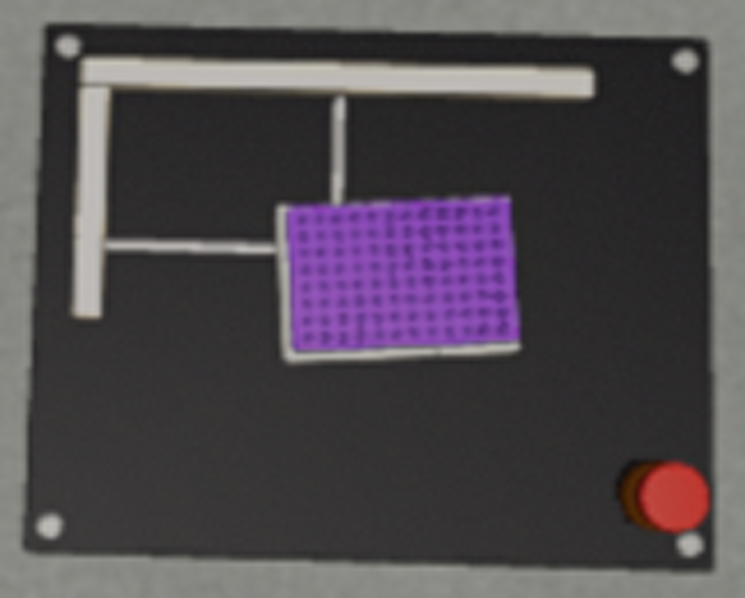

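The crop confirms the purple rack on the deck, with its top corners at crop (287,206), (510,196), (519,343) and (293,352). Next I fit the deck and rack poses and check the sizes.

```bash
cat > h.py <<'E'
from rig import *
import numpy as np, cv2
from scipy.optimize import least_squares
def proj(c,P):
    T=np.linalg.inv(np.array(c["world_from_camera"])); p=P@T[:3,:3].T+T[:3,3]
    return np.c_[c["fx"]*p[:,0]/p[:,2]+c["cx"], c["fy"]*p[:,1]/p[:,2]+c["cy"]]
def rotz(a): return np.array([[np.cos(a),-np.sin(a)],[np.sin(a),np.cos(a)]])
def place(pose,xy,z): return np.c_[np.atleast_2d(xy)@rotz(pose[2]).T+pose[:2], np.full(len(np.atleast_2d(xy)),z)]
def fit(c,xy,z,px,x0=(.45,0,0)):
    r=least_squares(lambda p:(proj(c,place(p,xy,z))-px).ravel(),x0); return r.x,np.abs(r.fun).max()
def unproj(c,px,z):
    M=np.array(c["world_from_camera"]); d=np.c_[(px[:,0]-c["cx"])/c["fx"],(px[:,1]-c["cy"])/c["fy"],np.ones(len(px))]@M[:3,:3].T
    return M[:3,3]+d*((z-M[2,3])/d[:,2])[:,None]
SQ=np.array([[1,1],[1,-1],[-1,-1],[-1,1]])/2   # far-left, far-right, near-right, near-left
def purple(c):
    h=cv2.cvtColor(c["pixels"],cv2.COLOR_BGR2HSV); m=cv2.inRange(h,(128,90,60),(155,255,255))
    m=cv2.morphologyEx(m,cv2.MORPH_CLOSE,np.ones((5,5)))
    k=max(cv2.findContours(m,0,2)[0],key=cv2.contourArea)
    W=unproj(c,k[:,0].astype(float),.060)[:,:2]
    (x,y),wh,a=cv2.minAreaRect((W*1000).astype(np.float32)); 
    a=np.deg2rad((a+45)%90-45); return np.array([x/1000,y/1000,a]),wh
def indeck(D,p): return np.r_[(np.asarray(p[:2])-D[:2])@rotz(D[2]),p[2]-D[2]]
E
python3 - <<'E'
from h import *
c=camera("top")
f=lambda a:(np.array(a,float)+.5)/4.6-.5+[212,143]
dk=f([[46,25],[709,39],[713,571],[25,551]]); rk=f([[287,206],[510,196],[519,343],[293,352]])
D,e=fit(c,SQ*[.3,.38],.012,dk); print("deck",D,e)
print(np.linalg.norm(np.diff(unproj(c,dk,.012),axis=0),axis=1))
R,e=fit(c,SQ*[.077,.119],.060,rk); print("rack",R,e,"in deck",indeck(D,R))
print("purple",purple(c), indeck(D,purple(c)[0]))
rail=unproj(c,f([[108,86],[595,97],[109,90],[101,318]]),.030)
print("rail edges in deck",[indeck(D,np.r_[r[:2],0])[:2].round(4) for r in rail])
np.save("D.npy",D)
s=camera("scene")
print("scene deck corners",proj(s,place(D,SQ*[.3,.38],.012)).round(0).tolist(), "rack", proj(s,place(R,SQ*[.077,.119],.06)).round(0).tolist())
o=unproj(c,np.array([[168,201.]]),.1); print("bottle~",o, "jar", unproj(c,np.array([[358,251.]]),.06))
E
```

```text
deck [ 0.53644541 -0.09187192 -0.01460254] 0.7811257658859176
[0.37742412 0.29785673 0.37650174]
rack [ 0.54050454 -0.10341519  0.05246066] 0.3579724122969594 in deck [ 0.00422725 -0.01148276  0.0670632 ]
purple (array([ 0.54161542, -0.10390335,  0.0576365 ]), (77.95079040527344, 120.97315216064453)) [ 0.00534514 -0.01195465  0.07223904]
rail edges in deck [array([0.1092, 0.1504]), array([ 0.1095, -0.1203]), array([0.1069, 0.1497]), array([-0.0208,  0.1498])]
scene deck corners [[315.0, 246.0], [140.0, 281.0], [135.0, 183.0], [278.0, 161.0]] rack [[242.0, 206.0], [190.0, 218.0], [183.0, 195.0], [233.0, 184.0]]
bottle~ [[0.53489679 0.20715332 0.1       ]] jar [[ 0.42435557 -0.24403792  0.06      ]]
```

The sizes and rail positions agree with the given ones to about 2 mm. In the deck frame the rack is at (4.5, -11.7) mm, turned 0.067 rad. The plan is to use two half-open fingertips: first push +x to the far rail, then +y to the left rail. I start by probing the deck to get the tip height.

```bash
cat >> h.py <<'E'
D=np.load("D.npy") if __import__("os").path.exists("D.npy") else None
def W(x,y,z): return np.r_[place(D,[[x,y]],z)[0]]
def quat(a): return [np.cos(a/2),np.sin(a/2),0,0]
def ori(axis,pos):   # axis: direction of push rel. deck; pick the half turn with least |q6|
    c=[(abs(q[5]),a) for a in (D[2]+axis,D[2]+axis+np.pi) for q in [ik(pos,quat(a))] if q is not None]
    print("q6",c); return quat(min(c)[1])
def tip():
    s=read_state(); return indeck(D,np.r_[s["position"][:2],0])[:2].round(4),s["position"][2].round(4),s["force"].round(2),round(s["time_s"],2)
E
python3 - <<'E'
from h import *
set_gripper(0.5)
p=W(-.08,-.012,.20); o=ori(0,p)
move_to(p,o); print(tip())
servo_line(W(-.08,-.012,.07),speed=.12); print(tip(), read_state()["grip_width"])
print(servo_line(W(-.08,-.012,.020),speed=.02,contact_N=4)); z=read_state()["position"][2]; print(tip())
servo_line(W(-.08,-.012,z+.007),speed=.05); print(tip()); np.save("z.npy",z+.007)
cv2.imwrite("pics/w1.png",camera("wrist")["pixels"])
E
```

```text
q6 [(np.float64(1.2912402301732921), np.float64(-0.014602537601262348)), (np.float64(1.8503524234165003), np.float64(3.126990115988531))]
(array([-0.0798, -0.0114]), np.float64(0.2001), array([ 0.17, -0.51, -0.63]), 3.17)
(array([-0.0794, -0.0121]), np.float64(0.071), array([ 0.89,  0.07, -1.36]), 4.4) 0.49846119279857154
True
(array([-0.08 , -0.012]), np.float64(0.0271), array([-0.47,  0.36,  4.13]), 6.28)
(array([-0.0798, -0.0121]), np.float64(0.0345), array([-0.11, -0.17, -0.54]), 6.59)
```

View pics/w1.png

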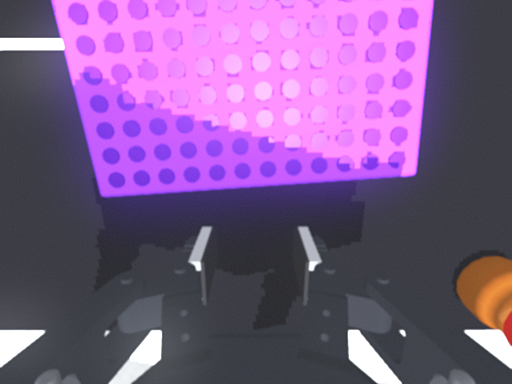

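The wrist view shows the rack's near face spanning (103–415, ~185). The fingertips are centred in front of it at (205,260) and (308,260), and the jar is well off to the right at (492,290). Push 1, towards the far rail.

```bash
python3 - <<'E'
from h import *
z=float(np.load("z.npy"))
servo_line(W(-.060,-.012,z),speed=.05); print(tip())
print(servo_line(W(.008,-.012,z),speed=.03,contact_N=12),tip())
print(servo_line(W(.024,-.012,z),speed=.012,contact_N=6),tip())
c=camera("top"); p,wh=purple(c); print(indeck(D,p),wh)
cv2.imwrite("pics/top2.png",cv2.resize(c["pixels"][133:283,202:384],None,fx=4,fy=4,interpolation=cv2.INTER_CUBIC))
E
```

```text
(array([-0.06 , -0.012]), np.float64(0.0339), array([ 1.14,  0.61, -0.39]), 7.19)
False (array([ 0.008, -0.012]), np.float64(0.0342), array([-1.96,  0.2 ,  2.  ]), 9.61)
True (array([ 0.0127, -0.012 ]), np.float64(0.0336), array([-0.33, -0.55,  0.13]), 10.26)
[-0.26204943 -0.13319904 -0.61620745] (49.22684860229492, 78.95831298828125)
```

View pics/top2.png

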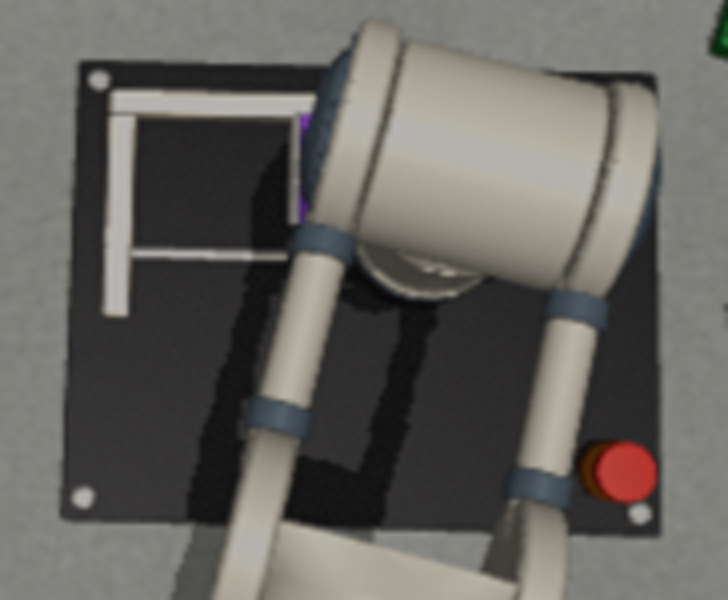

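The tool stopped at deck x 12.7 mm, where contact with the far rail was predicted (14). The rack's left edge at (295,115) reaches the rail. Now I back off and set up push 2.

```bash
python3 - <<'E'
from h import *
z=float(np.load("z.npy"))
servo_line(W(-.02,-.012,z),speed=.06)
servo_line(W(-.02,-.012,.15),speed=.15)
p=W(.066,-.115,.15); o=ori(np.pi/2,p); move_to(p,o); print(tip())
c=camera("wrist"); cv2.imwrite("pics/w2.png",c["pixels"])
servo_line(W(.066,-.115,z),speed=.1); print(tip())
print(servo_line(W(.066,.004,z),speed=.03,contact_N=12),tip())
print(servo_line(W(.066,.024,z),speed=.012,contact_N=6),tip())
y=tip()[0][1]
servo_line(W(.066,y-.025,z),speed=.06)
servo_line(W(.066,y-.025,.15),speed=.15)
p=W(-.01,.082,.15); o=ori(0,p); move_to(p,o)
servo_line(W(-.015,.082,z),speed=.12)
print(servo_line(W(.024,.082,z),speed=.015,contact_N=6),tip())
E
```

```text
q6 [(np.float64(0.37195669964582523), np.float64(1.5561937891936342))]
(array([ 0.0658, -0.1148]), np.float64(0.1496), array([-0.15, -0.85,  0.69]), 13.42)
(array([ 0.0666, -0.1152]), np.float64(0.0353), array([ 0.3 , -0.43,  0.28]), 14.78)
False (array([0.0659, 0.0039]), np.float64(0.0341), array([-1.68, -1.46,  0.69]), 18.89)
True (array([0.0656, 0.0136]), np.float64(0.0337), array([-0.18, -1.15,  0.08]), 19.84)
q6 [(np.float64(1.5024805863653077), np.float64(-0.014602537601262348)), (np.float64(1.6391120672244852), np.float64(3.126990115988531))]
True (array([0.0126, 0.082 ]), np.float64(0.0335), array([-0.1 , -0.38, -1.06]), 25.68)
```

View pics/w2.png

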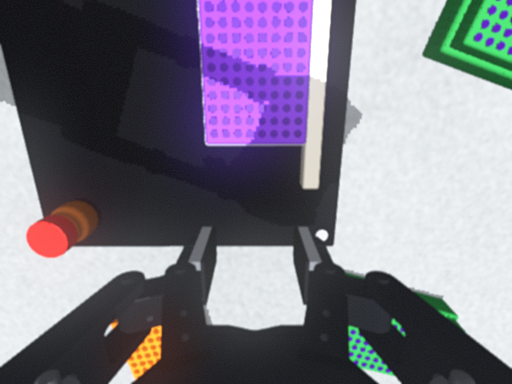

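The wrist view before push 2 shows the rack square against the far rail, its right edge at (207–308,145), with the jar untouched at (60,230). Both pushes ended where predicted. Now I retreat and check.

```bash
python3 - <<'E'
from h import *
z=float(np.load("z.npy"))
servo_line(W(-.015,.082,z),speed=.06)
servo_line(W(-.015,.082,.25),speed=.15)
p=W(.0,.1,.27); move_to(p,ori(0,p))
cv2.imwrite("pics/w3.png",cv2.resize(camera("wrist")["pixels"],(800,600),interpolation=cv2.INTER_CUBIC))
p=[.25,.40,.3]; move_to(p,quat(2.0)) if ik(p,quat(2.0)) is not None else move_to([.227,.555,.25],quat(2.752))
c=camera("top"); p,wh=purple(c); print(indeck(D,p),wh,tip())
cv2.imwrite("pics/top3.png",cv2.resize(c["pixels"][143:273,212:374],None,fx=4.6,fy=4.6,interpolation=cv2.INTER_CUBIC))
E
```

```text
q6 [(np.float64(1.5372454266658142), np.float64(-0.014602537601262348)), (np.float64(1.604347226923979), np.float64(3.126990115988531))]
[0.0668054  0.08669733 0.02434721] (75.1939697265625, 116.40299224853516) (array([-0.2928,  0.4872]), np.float64(0.2998), array([ 0.14,  0.05, -0.59]), 30.0)
```

View pics/w3.png

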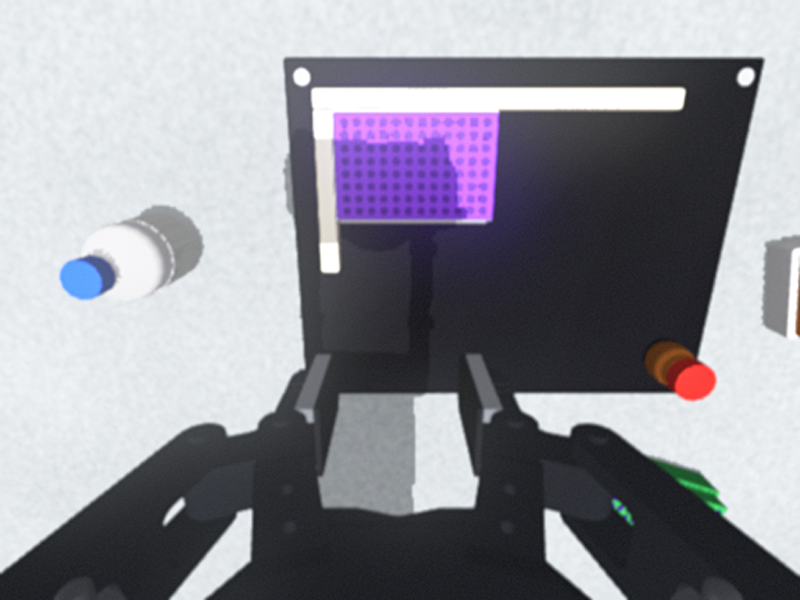

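View pics/top3.png

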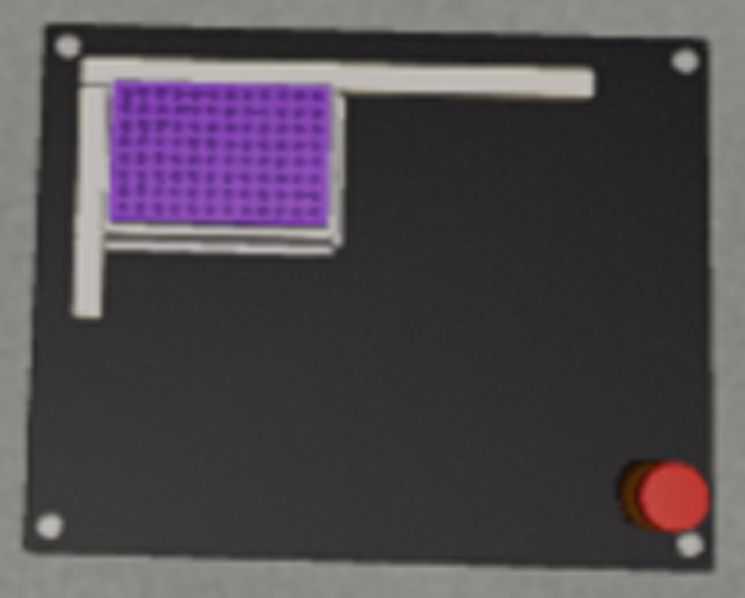

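The rack sits in the corner within about 1 mm of home. The wrist view puts it against the far rail at (335–498,110) and the left rail at (335,112–220), with the bottle and jar unmoved. I'll make one more gentle +y touch to confirm that it is snug against the left rail.

```bash
python3 - <<'E'
from h import *
z=float(np.load("z.npy"))
p=W(.066,-.015,.25); o=ori(np.pi/2,p); move_to(p,o)
servo_line(W(.066,-.015,z),speed=.12)
print(servo_line(W(.066,.024,z),speed=.012,contact_N=7),tip())
servo_line(W(.066,-.015,z),speed=.05); servo_line(W(.066,-.015,.25),speed=.15)
move_to([.25,.40,.3],quat(2.0))
c=camera("top"); 
a=cv2.imread("pics/top1.png"); d=cv2.absdiff(a,c["pixels"]).max(2)
for n,(u,v,r) in dict(jar=(358,251,14),spare=(417,220,32),bottle=(168,201,18)).items(): print(n,d[v-r:v+r,u-r:u+r].max(),(d[v-r:v+r,u-r:u+r]>40).sum())
cv2.imwrite("pics/top4.png",cv2.resize(c["pixels"][148:208,222:302],None,fx=10,fy=10,interpolation=cv2.INTER_CUBIC)); print(tip())
E
```

```text
q6 [(np.float64(0.2181833982745207), np.float64(1.5561937891936342))]
True (array([0.0657, 0.0136]), np.float64(0.0337), array([ 0.08, -1.85,  0.88]), 36.38)
jar 8 0
spare 10 0
bottle 4 0
(array([-0.2929,  0.4874]), np.float64(0.2998), array([-0.05, -0.02,  0.53]), 40.97)
```

View pics/top4.png

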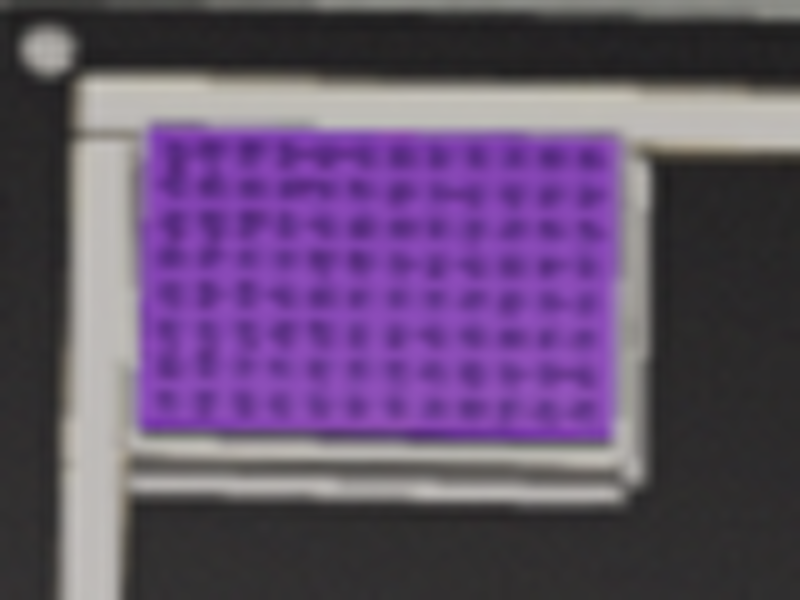

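The touch stopped at exactly the same place (13.6 mm). In the picture the rack is square in the corner, with its edges at (140,130–430) and (150–615,130) parallel to the rails. The jar, spare rack and bottle show no change. I'm handing in.

```bash
python3 -c "
from rig import *
print(close_job())"
```

```text
the job is handed in; nothing more can be done
None
```

The purple rack sits square and snug in the corner against both beige rails, the orange rack, bottle and jar were not moved, and the job was handed in after about 41 s of the 64 s allowed.

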